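Hang a plating carrier on a lipped cathode rail and slide it home

ROBOT

A 6-joint arm with a two-finger parallel gripper is mounted at the origin on the work surface; the furniture and walls round the work are solid. World frame = base frame: x ahead of the robot, y to its left, z up, the work surface at z = 0. Lengths are in m, angles in rad, forces in N, time in s.
With the tool pointing down it reaches from about 0.3 to 0.85 m from the base axis. Payload 5.4 kg.
Tool frame: the origin (TCP) lies at the very end of the fingers, on their centre line; the grasp point (between the pads) lies 19 mm behind it; z points along the fingers, y is the line along which they close (so a half turn about z gives the same grasp; the last joint's range is limited). The gripper opens to 85 mm and grips with 20 to 120 N. Pads are 22 mm wide; open, the fingers measure 114 mm over their backs; the gripper's body (76 mm by 85 mm) begins 54 mm behind the grasp point. The pads swing forward as they close: fully open they stand 13 mm farther back than shut.
Start: joints at [1.121, 0.158, 1.597, -0, 1.386, -0.21], TCP at [0.137, 0.559, 0.231] pointing down, gripper open.
Joint ranges: [-2.91, 2.91], [-0.94, 2.29], [0.18, 2.7], [-1.29, 4.43], [0.17, 2.64], [-3, 3]. Speed limits (rad/s): [2.57, 2.57, 3.14, 3.14, 3.14, 3.14].

INTERFACE

Orientations are given as a unit quaternion [x, y, z, w].
In Python, from rig import ctrl, vision, finish_job gives the robot as it stands.
- The arm moves only by the shell command python3 -m crank 'ROWS' [FORCE]. ROWS is JSON, a list of rows, each a list of 3 entries, a list of its own where there are three numbers: the turn, a rotation vector about the tool's x, y, z in degrees, then the shift along the tool's x, y, z in m, then the gripper command: -1 is fully open, 1 is shut, values between are in proportion. A call has exactly 10 rows; each row shifts and turns the commanded pose from where the row before left it, along the tool's axes as they then stand; what a row does not reach is not made up. A row lasts 1/10 s, in which the tool goes at most 50 mm and 8.59 degrees, less where a joint would pass 70% of its speed; a pose out of reach is approached as far as the arm can. A call is refused whole if a number of a shift passes 0.05 or a number of a turn 8.59, either way. A call with a gripper value outside its range is refused whole. The fingers move at their own pace and stop on an object; FORCE is the grip in N (left out, the last holds). Time passes only in rows, so rows that do not move let the fingers close, or fill a call up. It gives the time, the measured TCP pose, the force, the opening and the grip force at its end, in the units of the state.
- ctrl.read_state(): the state, without advancing time (a new reading comes with each control period).
- vision.snapshot(name): name is "scene" or "top" or "wrist"; returns a dict with "image" (480x640x3 uint8, red, green, blue), "depth" (480x640 float32, m along the optical axis (not along the pixel's ray), 0 where there is no reading), "intrinsics" (3x3 intrinsics, pixels), "R" (3x3) and "t" (3): a world point X has camera coordinates R X + t; the wrist camera has in their place "hand_eye" (4x4, takes a point from camera to tool coordinates, whose origin is the TCP and whose axes are the flange's). Camera axes: x right, y down, z forward; pixel columns grow to the right and rows downward; lengths in m; the calibration is good to about 2 mm. A picture is of the moment at which its call begins: read the wrist's pose just before it.
- finish_job(): hands the job in; it is judged then, once.
Trained networks look in the newest picture that a camera, given by its name, has taken for a name from the list of things; names that differ only in an ending like _2 or _b are one class to them, and where a whole thing is asked for, a point or a joint stands for the part that bears it (a point fixed in the world has none). Each returns a list of dicts, best first, with "p" (0 to 1); they miss things now and then, are a little off and sometimes report something else, mostly with a low value. They report only what shows in the picture. A call takes as long as a camera call.
- vision.trace(camera, name): "region" (480x640 bool, what is visible of it) and "box" ([centre column, centre row, width, height] in pixels, round what is visible of it).
The state is a dict: "time": time; "qpos": joint angles; "qd": joint speeds; "effort": joint torques, N m; "position": TCP position; "tool_rot": TCP orientation; "force": force on the tool from outside, world axes, zero at the start; "torque": the same for the moment, N m; "width": finger opening in m; "grip_force": force on a finger pad.
Only numpy, scipy, OpenCV 4.12 (cv2) and the standard library are available. Lean on these libraries where they do the work, as an engineer would, in place of code of your own. Each camera call takes 0.05 s, during which the arm holds its last target. There are 200 camera calls.

TASK

Take the red-handled plating carrier off the drip stand, lift its copper hook over the front lip of the plating cell's copper rail in the open length to the right of the black keeper, and lower it until its toe seats on the rail floor behind the lip. Then, keeping it down, slide it to the left under the keeper and past the spring contact until it is fully home against the brass stop, and let go. Never force it: feel for the rail and the stop with light pressure, and leave the things standing around where they are.

Things in the scene. Friction and masses are not known exactly. Their poses are not given: they have to be found in the camera images.
- carrier_handle (a point): Centre of the carrier's red grip, 24 mm (x) x 14 (y) x 44 (z), upright, free all round; grip it across y from above. Axes as carrier_toe. The carrier weighs about 0.28 kg, its centre of mass right below the toe. Below the grip a green bar (10 mm wide) runs down in front of the hook to 46 mm below the toe's tip, then an arm slants back to a green frame with a brass panel.
- carrier_toe (a point): Middle of the toe's flat tip. x from grip to toe, y left, z up; grip centre 26 mm to -x, 70 up. Toe: copper, 6 (x) x 16 (y), 20 long, up to a 6 mm crown reaching 31 to -x; 19 mm gap between toe and green bar. Frame and panel hang below: 5 to 11 mm to +x, 56 wide, 53 to 117 lower; slanting arm 40 or more lower. Pose not given while held.
- cell: Empty clear plating tank on a grey base 196 x 328 mm, fixed; origin under its centre, x away from the robot, y left. Inside 150 (x) x 250 (y), floor 15 high, rim and straps up to 116; anode to x = -66. A level copper rail (rail) along y above the tank, groove centre x = +20, 5 mm thick below its floor, is clamped on two rods (x = 42, y = +-146, 188 high) at a height that is not measured.
- rail_load (a point): Loading point on the cell in mid-groove, 147 mm high, y = -45; axes as cell. The rail's groove floor is 0 to 10 mm ABOVE it: feel for it. Groove 8.4 mm wide; front lip 4 thick, 12 over the floor; rear wall 34 over the floor. Frame passes under the rail: start with the toe 45 mm or more in front, go back over the lip, touch the rear wall, lower. Open from 100 mm right to 30 left of here.
- drip_stand: White tray 130 x 180 mm, two steel posts and a steel ledge along y, fixed; origin under the tray's centre, x away from the robot. Ledge floor 140 mm high, groove 12 mm wide, 3 mm lips 5 high on both sides. The carrier hangs with its toe in it, panel below the ledge: lift about 14 mm, draw it 50 mm out to -x, then raise it.
- test_cell: Bystander: violet clear plastic cell 84 x 70 x 66 mm high; origin under it. Leave alone.
- small_beaker: Bystander: small beaker with brown contents, 61 mm wide, 82 high; origin under it. Leave alone.
- dropper: Bystander: dropper bottle with a red teat, 30 mm wide, 86 high; origin under it. Leave alone.
- contact (a joint): Spring wires of the end block (end_block): 0 relaxed, 1.6 mm with the toe against the lip (3 N; 3 to 6 N to slide, from 25 mm before home). Block is clamped on the rail, place not measured: toe's middle when home (rail_home) is 87 to 127 mm left of rail_load, its left side on the rigid brass stop. Black keeper from 45 mm before home, 1.8 mm over a seated crown, top 41 over the floor.

How it is judged:
On the way:
1. the carrier's toe is down on the rail floor behind the lip, in the open length to the right of the keeper (z of carrier_toe in the frame of rail_home between -0.002 and 0.002 m and x of carrier_toe in the frame of rail_home between -0.003 and 0.003 m and y of carrier_toe in the frame of rail_home between -0.2 and -0.05 m), for 0.1 s.
At the end, for the whole second after the job is handed in: the carrier hangs upright (within 0.08 rad) and at rest in the rail's groove behind the lip, its toe down on the groove floor within 1.5 mm and within 1.5 mm of bearing on the brass stop, under the keeper (y of carrier_toe in the frame of rail_home between -0.0015 and 0.002 m and z of carrier_toe in the frame of rail_home between -0.0015 and 0.0015 m and x of carrier_toe in the frame of rail_home between -0.003 and 0.003 m and angle between carrier_toe's own z axis and vertical below 0.08 rad and linear speed of carrier below 0.02 m/s); the robot touches nothing.
It fails at once if the carrier is pressed against the rail or the tank with over 20 N, or against the end block (stop, keeper and spring together) with over 25 N (contact force between carrier and rail above 20 N or contact force between carrier and end_block above 25 N or contact force between carrier and cell above 20 N).
It fails at once if a bystander is moved by over 15 mm (distance of any of test_cell, small_beaker, dropper from where it was at the start of the episode above 0.015 m).
It also fails if it takes over 72 s, if anything falls off the work surface, if the arm or the gripper's body presses on something with over 40 N, if the wrist force passes 120 N, or if a joint passes its speed limit or range.

## Working session

There is one attempt and no reset: what is moved stays moved. The work goes in short steps, Python scripts to look and compute and a shell command to move; the robot and the scene stay as the last step left them, time stands still between calls to the robot, and variables do not carry over. Pictures are saved under pics/ and viewed, at most 10 in all, crops included, and the job is handed in when it is done.

```bash
mkdir -p pics; ls
cat > h.py <<'E'
import numpy as np, cv2
from rig import ctrl, vision, finish_job
from scipy.spatial.transform import Rotation as Ro
def snap(n):
    s=ctrl.read_state(); d=vision.snapshot(n)
    if n=="wrist":
        T=np.eye(4);T[:3,:3]=Ro.from_quat(s["tool_rot"]).as_matrix();T[:3,3]=s["position"]
        C=T@np.array(d["hand_eye"])
    else:
        C=np.eye(4);C[:3,:3]=np.array(d["R"]).T;C[:3,3]=-C[:3,:3]@np.array(d["t"])
    d["C"]=C
    return d
def cloud(d):
    K=np.array(d["intrinsics"]);z=d["depth"];v,u=np.mgrid[:480,:640]
    P=np.stack([(u-K[0,2])/K[0,0]*z,(v-K[1,2])/K[1,1]*z,z],-1)
    return P@d["C"][:3,:3].T+d["C"][:3,3]
def save(d,f): cv2.imwrite("pics/"+f,cv2.cvtColor(d["image"],cv2.COLOR_RGB2BGR))
E
python3 - <<'E'
from h import *
s=ctrl.read_state();print({k:np.round(v,3) for k,v in s.items()})
for c in ["scene","top"]:
    d=snap(c);save(d,c+"0.png");W=cloud(d);print(c,np.round(d["C"],3).tolist(),np.round(d["intrinsics"],1).tolist())
    for n in ["carrier_handle","carrier_toe","cell","rail_load","drip_stand","test_cell","small_beaker","dropper","contact","rail","end_block"]:
        try:r=vision.trace(c,n)
        except Exception as e: print(n,e);continue
        for o in r[:2]:
            m=o["region"]&(d["depth"]>0);p=W[m]
            print(n,round(o["p"],2),np.round(o["box"]),m.sum(),np.round(np.percentile(p,[2,50,98],axis=0),3).tolist() if len(p) else "")
E
```

```text
pics
{'time': np.float64(0.0), 'qpos': array([ 1.121,  0.159,  1.598,  0.   ,  1.386, -0.21 ]), 'qd': array([-0.   ,  0.001, -0.001,  0.   , -0.   , -0.003]), 'effort': array([ 0.0000e+00, -3.9600e+01, -3.3144e+01, -0.0000e+00,  8.0000e-03,
        0.0000e+00]), 'position': array([0.136, 0.558, 0.23 ]), 'tool_rot': array([ 0.12 ,  0.993, -0.001, -0.   ]), 'force': array([-0.556, -0.478,  0.588]), 'torque': array([-0.058, -0.008,  0.009]), 'grip_force': np.float64(0.0), 'width': np.float64(0.085)}
scene [[0.792, -0.351, 0.5, 0.084], [-0.611, -0.455, 0.648, -0.478], [-0.0, -0.819, -0.574, 0.611], [0.0, 0.0, 0.0, 1.0]] [[454.3, 0.0, 320.4], [0.0, 454.3, 238.4], [0.0, 0.0, 1.0]]
carrier_handle 0.76 [252. 197.  36.  84.] 1089 [[0.447, 0.246, -0.0], [0.475, 0.261, 0.124], [0.574, 0.507, 0.23]]
carrier_toe 0.94 [253. 200.  30.  82.] 999 [[0.447, 0.246, 0.025], [0.475, 0.261, 0.124], [0.499, 0.298, 0.23]]
cell 0.62 [384. 276. 177. 191.] 15633 [[0.493, -0.19, 0.006], [0.547, -0.051, 0.049], [0.683, 0.103, 0.111]]
rail_load 0.63 [384. 279. 177. 193.] 15794 [[0.492, -0.191, 0.006], [0.547, -0.0
[... 1564 characters left out ...]
1, 0.123, 0.116]]
drip_stand 0.65 [221. 274. 110.  77.] 6018 [[0.388, 0.187, -0.001], [0.456, 0.27, 0.005], [0.52, 0.362, 0.145]]
small_beaker 0.78 [426. 338.  38.  33.] 1001 [[0.361, -0.14, -0.0], [0.389, -0.118, 0.019], [0.413, -0.085, 0.083]]
dropper 0.73 [297. 334.  14.  16.] 206 [[0.348, 0.112, 0.018], [0.36, 0.124, 0.06], [0.374, 0.138, 0.085]]
dropper 0.23 [368. 328.  46.  57.] 1300 [[0.352, -0.038, -0.001], [0.404, -0.007, 0.025], [0.436, 0.032, 0.069]]
rail it knows: carrier_handle, carrier_toe, cell, contact, drip_stand, dropper, rail_load, small_beaker, test_cell
end_block it knows: carrier_handle, carrier_toe, cell, contact, drip_stand, dropper, rail_load, small_beaker, test_cell
```

Run:
```python
import cv2,numpy as np
a=cv2.imread("pics/scene0.png")[140:420,150:520];b=cv2.imread("pics/top0.png")[150:390,150:510]
cv2.imwrite("pics/a.png",cv2.resize(a,None,fx=2.1,fy=2.1));cv2.imwrite("pics/b.png",cv2.resize(b,None,fx=2.2,fy=2.2))
```

```text
(no output)
```

View pics/a.png

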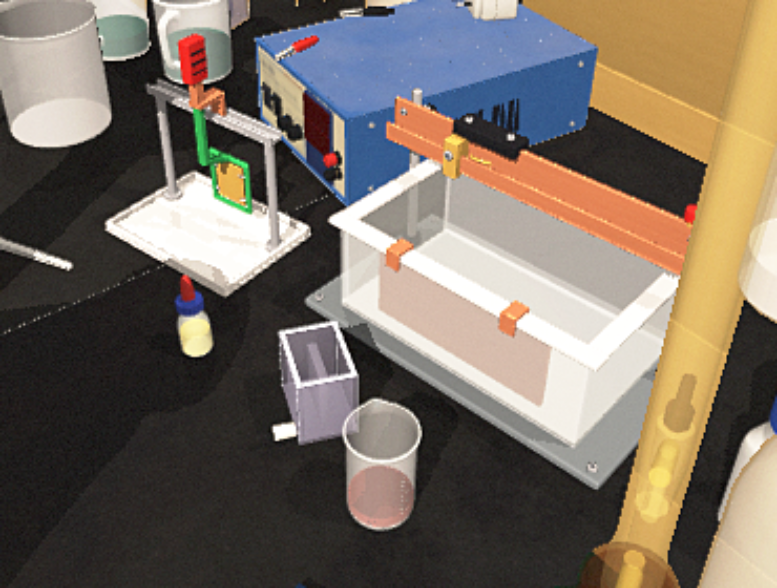

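View pics/b.png

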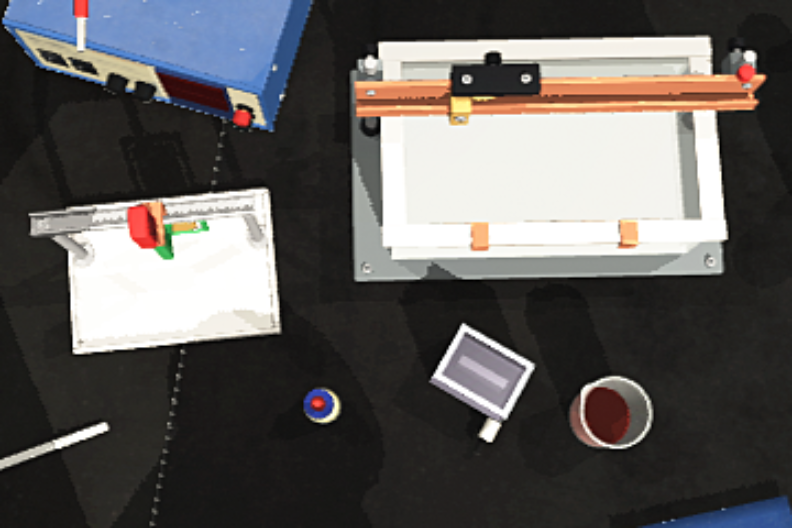

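The scene view shows the carrier hanging at about (252,200) and the rail with the brass stop block and black keeper at about (365,215). The top view agrees: handle near (214,253), block at (358,200), keeper at (375,187). Next I'll measure these from the depth clouds.

```bash
cat > m.py <<'E'
from h import *
def pc(p,q=(3,50,97)): return np.round(np.percentile(p,q,axis=0),4).tolist() if len(p) else None
for c in ["scene","top"]:
    d=snap(c);W=cloud(d);hsv=cv2.cvtColor(d["image"],cv2.COLOR_RGB2HSV);H,S,V=[hsv[...,i].astype(int) for i in range(3)]
    x,y,z=W[...,0],W[...,1],W[...,2];ok=d["depth"]>0
    box=lambda a,b,e,f,g,h:ok&(x>a)&(x<b)&(y>e)&(y<f)&(z>g)&(z<h)
    near=box(.41,.56,.18,.38,.1,.26)
    red=near&((H<6)|(H>174))&(S>150)&(z>.17)
    print(c,"red",red.sum(),pc(W[red]),"top",pc(W[red&(z>np.percentile(z[red],90)-.004)]))
    P=W[red][:,:2];r=cv2.minAreaRect(P.astype(np.float32)*1000);print(" rect",r)
    led=near&(S<60)&(z>.135)&(z<.155);P=W[led]
    l=cv2.fitLine(P[:,:2].astype(np.float32),cv2.DIST_HUBER,0,.001,.001).ravel();print(" ledge",led.sum(),l,pc(P))
    cop=box(.56,.72,-.25,.2,.13,.3)&(H>5)&(H<20)&(S>110);P=W[cop]
    l=cv2.fitLine(P[:,:2].astype(np.float32),cv2.DIST_HUBER,0,.001,.001).ravel();print(" rail",cop.sum(),l,pc(P))
    if l[1]>0:l[:2]*=-1
    u=l[:2];n=np.array([-u[1],u[0]]) # n ~ +x
    sn=(P[:,:2]-[0.6,0])@n; print(" hist across"); 
    for a in np.arange(sn.min(),sn.max(),.004):
        m=(sn>=a)&(sn<a+.004)
        if m.sum()>20: print("  ",round(a+.002,4),m.sum(),np.round(np.percentile(P[m,2],[5,50,95]),4))
    br=box(.56,.72,-.1,.2,.13,.3)&(H>=20)&(H<32)&(S>110);print(" brass",br.sum(),pc(W[br]))
    bk=box(.56,.72,-.1,.2,.17,.3)&(V<60);print(" black",bk.sum(),pc(W[bk]))
    base=box(.4,.8,-.3,.2,.002,.02)&(S<70)&(V>70);print(" base",base.sum(),cv2.minAreaRect(W[base][:,:2].astype(np.float32)*1000))
    tray=box(.3,.56,.14,.44,.002,.02)&(S<60)&(V>120);print(" tray",tray.sum(),cv2.minAreaRect(W[tray][:,:2].astype(np.float32)*1000))
E
python3 m.py
```

```text
scene red 251 [[0.4464, 0.254, 0.1904], [0.4546, 0.2576, 0.2129], [0.469, 0.266, 0.2309]] top [[0.4476, 0.2544, 0.2264], [0.4567, 0.2596, 0.2298], [0.4683, 0.269, 0.2312]]
 rect ((457.29327392578125, 261.4430847167969), (24.041738510131836, 17.04254913330078), 12.72072982788086)
 ledge 434 [ 0.26087224 -0.96537334  0.4804515   0.26423663] [[0.4546, 0.1953, 0.1354], [0.4825, 0.2532, 0.14], [0.5064, 0.3594, 0.1444]]
 rail 3271 [ 0.15692227 -0.98761094  0.6224993  -0.04232762] [[0.5878, -0.1639, 0.1444], [0.6206, -0.0536, 0.1598], [0.6425, 0.1161, 0.1817]]
 hist across
   -0.0045 57 [0.1415 0.1564 0.1727]
   -0.0005 49 [0.1407 0.1542 0.1708]
   0.0035 1056 [0.1442 0.1524 0.1601]
   0.0075 198 [0.1437 0.1581 0.1754]
   0.0115 33 [0.1566 0.1662 0.1805]
   0.0155 1466 [0.1544 0.1674 0.1814]
   0.0195 399 [0.1539 0.1702 0.1821]
 brass 56 [[0.587, -0.0011, 0.1447], [0.5915, 0.044, 0.1682], [0.6119, 0.1014, 0.1765]]
 black 370 [[0.6, -0.0114, 0.1779], [0.6087, 0.0181, 0.1875], [0.6278, 0.0512, 0.1896]]
 base 5186 ((542.268310546875, -42.952880859375), (284.4220275878906, 485.9674072265625), 0
[... 663 characters left out ...]
, 0.1593], [0.6447, 0.1218, 0.1837]]
 hist across
   -0.002 29 [0.1427 0.1661 0.1736]
   0.002 228 [0.1468 0.1552 0.1627]
   0.006 362 [0.1472 0.158  0.1626]
   0.01 152 [0.1476 0.152  0.1818]
   0.014 678 [0.147  0.1535 0.1808]
   0.018 715 [0.1476 0.1694 0.1841]
   0.022 83 [0.1794 0.1818 0.1841]
 brass 35 [[0.5891, 0.0342, 0.1421], [0.597, 0.0482, 0.1749], [0.6079, 0.055, 0.1795]]
 black 563 [[0.6013, -0.0063, 0.1749], [0.6154, 0.0257, 0.1892], [0.6364, 0.0555, 0.1927]]
 base 9355 ((598.5276489257812, -49.959075927734375), (396.1464538574219, 502.443359375), 0.4293026626110077)
 tray 3970 ((421.695068359375, 275.3197021484375), (205.75535583496094, 198.02452087402344), 14.036520004272461)
```

```bash
cat > m2.py <<'E'
from h import *
for c in ["scene","top"]:
    d=snap(c);W=cloud(d);hsv=cv2.cvtColor(d["image"],cv2.COLOR_RGB2HSV);H,S,V=[hsv[...,i].astype(int) for i in range(3)]
    x,y,z=W[...,0],W[...,1],W[...,2];ok=d["depth"]>0
    cop=ok&(x>.56)&(x<.72)&(y>-.25)&(y<.2)&(z>.13)&(z<.2)&(H>4)&(H<20)&(S>110);P=W[cop]
    t=np.radians(9.5);ux=np.array([np.cos(t),np.sin(t)]);uy=np.array([-ux[1],ux[0]])
    for nm,lo,hi in [("wall",.168,.178),("lip",.147,.157)]:
        Q=P[(P[:,2]>lo)&(P[:,2]<hi)];a,b=Q[:,:2]@ux,Q[:,:2]@uy
        if nm=="lip": k=a<np.percentile(a,50)  
        else: k=np.ones(len(a),bool)
        k&=(b<-.11-.0)|(b>.0)|1>0
        for _ in range(6):
            f=np.polyfit(b[k],a[k],1);r=a-np.polyval(f,b);k=abs(r)<max(.0015,.7*np.abs(r[k]).max())
        print(c,nm,k.sum(),"yaw",9.5-np.degrees(np.arctan(f[0])),"a at b=-.14:",np.polyval(f,-.14),"b range",np.percentile(b,[1,99]))
    bk=ok&(x>.56)&(x<.7)&(y>-.1)&(y<.1)&(z>.18)&(z<.2)&(V<70)&(S<120);Q=W[bk];print(" keeper b",np.percentile(Q[:,:2]@uy,[2,98]),"a",np.percentile(Q[:,:2]@ux,[2,98]),"z",np.median(Q[:,2]))
    r=np.hypot(x-.458,y-.263);o=ok&(r<.13)&(z>.15)&~((r<.035));print(" obst",o.sum(),[np.round(W[o].min(0),3),np.round(W[o].max(0),3)] if o.any() else "")
    o=ok&(x>.05)&(x<.66)&(y<.62)&(y>-.1)&(z>.2)&(r>.04);print(" tall",o.sum(),[np.round(np.percentile(W[o],[1,50,99],axis=0),3).tolist()] if o.any() else "")
E
python3 m2.py
```

```text
scene wall 492 yaw 9.481982072707215 a at b=-.14: 0.607727088786184 b range [-0.26906219  0.02542674]
scene lip 545 yaw 9.406451426921905 a at b=-.14: 0.5954650232020138 b range [-0.2729951   0.02597446]
 keeper b [-0.11309557 -0.04982994] a [0.59837153 0.6209466 ] z 0.1877597261374906
 obst 0 
 tall 8731 [[[0.051, -0.086, 0.207], [0.077, -0.04, 0.327], [0.172, 0.599, 0.454]]]
top wall 240 yaw 9.534999479201497 a at b=-.14: 0.6086254104288689 b range [-0.28049985  0.02398094]
top lip 282 yaw 9.51046730817456 a at b=-.14: 0.5962968985513498 b range [-0.28100492  0.02704938]
 keeper b [-0.1091397  -0.04571315] a [0.60021665 0.62265524] z 0.18922119938569165
 obst 0 
 tall 0
```

```bash
python3 -m crank '[[[0,0,-5],[0,0,-0.03],-0.2],[[0,0,-5],[-0.03,0,-0.03],-0.2],[[0,0,-5],[-0.03,-0.02,0],-0.2],[[0,0,-5],[-0.03,-0.02,0],-0.2],[[0,0,-5],[-0.03,-0.02,0],-0.2],[[0,0,-3],[-0.03,-0.02,0],-0.2],[[0,0,0],[-0.03,-0.02,0],-0.2],[[0,0,0],[-0.03,-0.02,0],-0.2],[[0,0,0],[-0.03,-0.02,0],-0.2],[[0,0,0],[0,0,0],-0.2]]' 40
```

```text
time: 2.2
position: [0.3962, 0.4444, 0.2909]
tool_rot: [-0.122, 0.993, -0.001, 0.0]
force: [0.2, 0.8, 0.2]
width: 0.0512
grip_force: 0.0
```

```bash
python3 -m crank '[[[0,0,-0.5],[-0.002,-0.024,0],-0.2],[[0,0,0],[-0.002,-0.024,0],-0.2],[[0,0,0],[-0.002,-0.024,0],-0.2],[[0,0,0],[-0.002,-0.024,0],-0.2],[[0,0,0],[-0.002,-0.024,0],-0.2],[[0,0,0],[-0.002,-0.024,0],-0.2],[[0,0,0],[-0.002,-0.024,0],-0.2],[[0,0,0],[-0.002,-0.022,0],-0.2],[[0,0,0],[0,0,0.02],-0.2],[[0,0,0],[0,0,0],-0.2]]'
python3 - <<'E'
from h import *
s=ctrl.read_state();d=snap("wrist");save(d,"w1.png");W=cloud(d);hsv=cv2.cvtColor(d["image"],cv2.COLOR_RGB2HSV);H,S=hsv[...,0].astype(int),hsv[...,1]
red=((H<6)|(H>174))&(S>150)&(W[...,2]>.18)&(W[...,2]<.25)&(d["depth"]>0)
P=W[red];top=P[P[:,2]>np.percentile(P[:,2],95)-.004];print(red.sum(),len(top),np.median(top,0),cv2.minAreaRect(top[:,:2].astype(np.float32)*1000),s["position"])
E
```

```text
time: 3.2
position: [0.4547, 0.2662, 0.2689]
tool_rot: [-0.128, 0.992, -0.0, -0.002]
force: [0.2, 0.0, -0.9]
width: 0.0512
grip_force: 0.0
1540 1003 [0.45684574 0.26394937 0.23223706] ((457.7769775390625, 264.2276916503906), (23.496347427368164, 13.707375526428223), 15.169753074645996) [0.45470784 0.26620491 0.26892676]
```

View pics/w1.png

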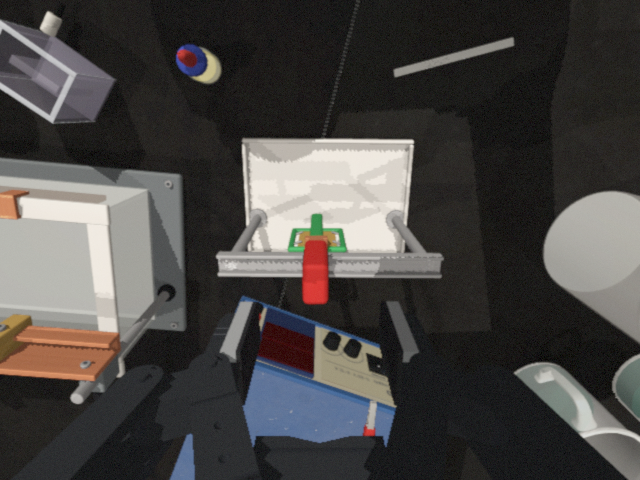

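Seen from the wrist, the handle at (315,270) is centred between the fingertips at (240,330) and (400,330), and its yaw matches the tool. I'll descend and grip.

```bash
python3 -m crank '[[[0,0,0],[-0.0025,-0.0027,0.015],-0.2],[[0,0,0],[0,0,0.02],-0.2],[[0,0,0],[0,0,0.02],-0.2],[[0,0,0],[0,0,0.015],-0.2],[[0,0,0],[0,0,0.006],-0.2],[[0,0,0],[0,0,0],-0.2],[[0,0,0],[0,0,0],1],[[0,0,0],[0,0,0],1],[[0,0,0],[0,0,0],1],[[0,0,0],[0,0,0],1]]' 60 && python3 -m crank '[[[0,0,0],[0,0,0],1],[[0,0,0],[0,0,0],1],[[0,0,0],[0,0,0],1],[[0,0,0],[0,0,0],1],[[0,0,0],[0,0,0],1],[[0,0,0],[0,0,-0.004],1],[[0,0,0],[0,0,-0.005],1],[[0,0,0],[0,0,-0.005],1],[[0,0,0],[0,0,0],1],[[0,0,0],[0,0,0],1]]' 60
```

```text
time: 4.25
position: [0.46, 0.265, 0.1965]
tool_rot: [-0.128, 0.992, 0.0, 0.001]
force: [-1.4, -0.0, 4.1]
width: 0.0133
grip_force: 58.6
time: 5.25
position: [0.4594, 0.2646, 0.2092]
tool_rot: [-0.128, 0.992, -0.0, -0.0]
force: [-0.5, -0.0, -3.8]
width: 0.0135
grip_force: 58.4
```

```bash
python3 -m crank '[[[0,0,0],[0,0,-0.003],1],[[0,0,0],[0.008,0,0],1],[[0,0,0],[0.014,0,0],1],[[0,0,0],[0.015,0,0],1],[[0,0,0],[0.013,0,0],1],[[0,0,0],[0.002,0,-0.010],1],[[0,0,0],[0,0,-0.022],1],[[0,0,0],[0,0,-0.025],1],[[0,0,0],[0,0,-0.025],1],[[0,0,0],[0,0,-0.018],1]]' && python3 -m crank '[[[0,0,0],[0,-0.01,-0.004],1],[[0,0,0],[0,-0.025,0],1],[[0,0,0],[0,-0.03,0],1],[[0,0,0],[0,-0.03,0],1],[[0,0,0],[0,-0.03,0],1],[[0,0,0],[-0.002,-0.03,0],1],[[0,0,0],[-0.004,-0.03,0],1],[[0,0,0],[-0.006,-0.03,0],1],[[0,0,0],[-0.006,-0.03,0],1],[[0,0,0],[-0.006,-0.025,0],1]]' && python3 -m crank '[[[0,0,1],[-0.006,-0.025,0],1],[[0,0,1.5],[-0.008,-0.02,0],1],[[0,0,1.5],[-0.008,-0.012,0],1],[[0,0,1.2],[-0.004,-0.006,0],1],[[0,0,0],[0,0,0],1],[[0,0,0],[0,0,0],1],[[0,0,0],[0,0,0],1],[[0,0,0],[0,0,0],1],[[0,0,0],[0,0,0],1],[[0,0,0],[0,0,0],1]]'
python3 - <<'E'
from h import *
s=ctrl.read_state();p=s["position"];t=np.radians(9.5);ux=np.array([np.cos(t),np.sin(t)]);uy=np.array([-ux[1],ux[0]])
R=Ro.from_quat(s["tool_rot"]).as_matrix();print("a,b",p[:2]@ux,p[:2]@uy,"yaw",np.degrees(np.arctan2(R[1,1],R[0,1]))-90,R[2,2],s["force"],p)
for c in ["top","scene"]:
    d=snap(c);save(d,c+"2.png");W=cloud(d);hsv=cv2.cvtColor(d["image"],cv2.COLOR_RGB2HSV);H,S=hsv[...,0].astype(int),hsv[...,1].astype(int)
    near=(np.hypot(W[...,0]-p[0],W[...,1]-p[1])<.06)&(d["depth"]>0)&(W[...,2]>.12)
    for n,m in [("copper",near&(H>4)&(H<20)&(S>110)&(W[...,2]>.21)),("green",near&(H>45)&(H<80)&(S>110))]:
        Q=W[m]
        if len(Q): print(c,n,len(Q),"a",np.percentile(Q[:,:2]@ux,[3,50,97]),"b",np.percentile(Q[:,:2]@uy,[3,50,97]),"z",np.percentile(Q[:,2],[3,50,97]))
a=cv2.imread("pics/scene2.png")[120:420,220:540];cv2.imwrite("pics/s2.png",cv2.resize(a,None,fx=2,fy=2))
E
```

```text
time: 6.25
position: [0.4099, 0.2516, 0.3152]
tool_rot: [-0.128, 0.992, 0.0, 0.002]
force: [0.7, -0.2, -3.8]
width: 0.0133
grip_force: 58.7
time: 7.25
position: [0.5012, -0.0059, 0.3156]
tool_rot: [-0.128, 0.992, -0.0, -0.001]
force: [0.2, 0.0, -2.7]
width: 0.0134
grip_force: 58.8
time: 8.25
position: [0.5412, -0.0587, 0.3164]
tool_rot: [-0.084, 0.997, -0.0, 0.0]
force: [-0.7, -0.5, -3.5]
width: 0.0131
grip_force: 58.8
a,b 0.5240586627997615 -0.1471731223757382 yaw 9.58455826558334 -0.9999999854753862 [-0.69380529 -0.45612088 -3.47402391] [ 0.54116208 -0.0586601   0.31642419]
top copper 24 a [0.51379355 0.51898136 0.52848868] b [-0.14359171 -0.14029872 -0.12953581] z [0.28086549 0.28652057 0.37492298]
top green 75 a [0.51317676 0.54435884 0.55675381] b [-0.15765214 -0.14518019 -0.11540613] z [0.17236161 0.21120883 0.35509329]
scene copper 380 a [0.51366381 0.52933517 0.5489539 ] b [-0.19270582 -0.15294615 -0.14141645] z [0.26092148 0.28503363 0.48069899]
scene green 582 a [0.51688652 0.55111388 0.55614557] b [-0.17551939 -0.15186343 -0.1234708 ] z [0.14493096 0.2062405  0.27360778]
```

View pics/s2.png

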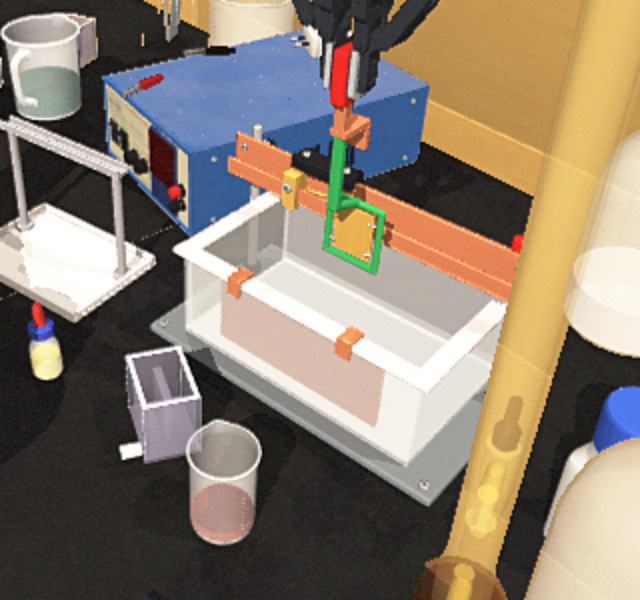

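The carrier hangs upright in front of the rail at about (345,150) in the crop, with its frame above the tank. I'll step 9 mm back from the anode, towards the rail, and then lower it.

```bash
python3 -m crank '[[[0,0,0],[-0.005,0,0],1],[[0,0,0],[-0.004,0,0.005],1],[[0,0,0],[0,0,0.012],1],[[0,0,0],[0,0,0.015],1],[[0,0,0],[0,0,0.015],1],[[0,0,0],[0,0,0.015],1],[[0,0,0],[0,0,0.015],1],[[0,0,0],[0,0,0.01],1],[[0,0,0],[0,0,0.004],1],[[0,0,0],[0,0,0],1]]' && python3 -m crank '[[[0,0,0],[-0.006,0,0],1],[[0,0,0],[-0.008,0,0],1],[[0,0,0],[-0.008,0,0],1],[[0,0,0],[-0.007,0,0],1],[[0,0,0],[-0.005,0,0],1],[[0,0,0],[-0.003,0,0],1],[[0,0,0],[-0.002,0,0],1],[[0,0,0],[-0.002,0,0],1],[[0,0,0],[0,0,0],1],[[0,0,0],[0,0,0],1]]'
cat > st.py <<'E'
from h import *
s=ctrl.read_state();p=s["position"];t=np.radians(9.5);ux=np.array([np.cos(t),np.sin(t)]);uy=np.array([-ux[1],ux[0]])
f=s["force"];print("t %.2f a %.4f b %.4f z %.4f  Fa %.1f Fb %.1f Fz %.1f w %.4f"%(s["time"],p[:2]@ux,p[:2]@uy,p[2],f[:2]@ux,f[:2]@uy,f[2],s["width"]),np.round(s["torque"],2))
E
python3 st.py
```

```text
time: 9.35
position: [0.5499, -0.0573, 0.2247]
tool_rot: [-0.083, 0.997, 0.0, -0.0]
force: [-0.2, 0.0, -3.5]
width: 0.0129
grip_force: 58.8
time: 10.35
position: [0.5904, -0.0506, 0.2253]
tool_rot: [-0.083, 0.997, -0.0, -0.0]
force: [0.3, 0.2, -2.9]
width: 0.0134
grip_force: 58.9
t 10.35 a 0.5740 b -0.1473 z 0.2253  Fa 0.3 Fb 0.1 Fz -2.9 w 0.0134 [-0.    0.07  0.01]
```

```bash
python3 -m crank '[[[0,0,0],[-0.001,0,0],1],[[0,0,0],[-0.001,0,0],1],[[0,0,0],[-0.001,0,0],1],[[0,0,0],[-0.001,0,0],1],[[0,0,0],[-0.001,0,0],1],[[0,0,0],[0,0,0],1],[[0,0,0],[0,0,0],1],[[0,0,0],[0,0,0],1],[[0,0,0],[0,0,0],1],[[0,0,0],[0,0,0],1]]';python3 st.py
```

```text
time: 11.35
position: [0.5955, -0.0497, 0.2253]
tool_rot: [-0.083, 0.997, 0.0, -0.0]
force: [0.1, -0.5, -3.7]
width: 0.0132
grip_force: 58.9
t 11.35 a 0.5791 b -0.1473 z 0.2253  Fa 0.0 Fb -0.6 Fz -3.7 w 0.0132 [-0.02  0.09  0.04]
```

```bash
python3 -m crank '[[[0,0,0],[-0.0005,0,0],1],[[0,0,0],[0,0,0],1],[[0,0,0],[-0.0005,0,0],1],[[0,0,0],[0,0,0],1],[[0,0,0],[-0.0005,0,0],1],[[0,0,0],[0,0,0],1],[[0,0,0],[-0.0005,0,0],1],[[0,0,0],[0,0,0],1],[[0,0,0],[0,0,0],1],[[0,0,0],[0,0,0],1]]';python3 st.py
```

```text
time: 12.35
position: [0.5972, -0.0495, 0.2253]
tool_rot: [-0.083, 0.997, -0.0, -0.0]
force: [-1.9, -0.1, -2.1]
width: 0.0135
grip_force: 58.9
t 12.35 a 0.5809 b -0.1473 z 0.2253  Fa -1.9 Fb 0.2 Fz -2.1 w 0.0135 [-0.07  0.43  0.02]
```

```bash
python3 -m crank '[[[0,0,0],[-0.0005,0,0],1],[[0,0,0],[0,0,0],1],[[0,0,0],[0,0,0],1],[[0,0,0],[0,0,0],1],[[0,0,0],[0,0,0],1],[[0,0,0],[0,0,0],1],[[0,0,0],[0,0,0],1],[[0,0,0],[0,0,0],1],[[0,0,0],[0,0,0],1],[[0,0,0],[0,0,0],1]]';python3 st.py
```

```text
time: 13.35
position: [0.5975, -0.0494, 0.2254]
tool_rot: [-0.083, 0.997, -0.0, -0.001]
force: [-5.0, -1.7, 0.5]
width: 0.0133
grip_force: 59.1
t 13.35 a 0.5811 b -0.1474 z 0.2254  Fa -5.2 Fb -0.9 Fz 0.5 w 0.0133 [-0.15  1.14 -0.01]
```

```bash
python3 -m crank '[[[0,0,0],[0.0018,0,0],1],[[0,0,0],[0,0,0],1],[[0,0,0],[0,0,0.002],1],[[0,0,0],[0,0,0.002],1],[[0,0,0],[0,0,0.002],1],[[0,0,0],[0,0,0.002],1],[[0,0,0],[0,0,0.002],1],[[0,0,0],[0,0,0],1],[[0,0,0],[0,0,0],1],[[0,0,0],[0,0,0],1]]';python3 st.py
```

```text
time: 14.35
position: [0.5963, -0.0497, 0.2155]
tool_rot: [-0.083, 0.997, -0.0, 0.0]
force: [-0.1, -0.2, -3.2]
width: 0.0134
grip_force: 58.9
t 14.35 a 0.5799 b -0.1474 z 0.2155  Fa -0.2 Fb -0.2 Fz -3.2 w 0.0134 [-0.02  0.07 -0.02]
```

```bash
python3 -m crank '[[[0,0,0],[0,0,0.001],1],[[0,0,0],[0,0,0.001],1],[[0,0,0],[0,0,0.001],1],[[0,0,0],[0,0,0.001],1],[[0,0,0],[0,0,0.001],1],[[0,0,0],[0,0,0.001],1],[[0,0,0],[0,0,0],1],[[0,0,0],[0,0,0],1],[[0,0,0],[0,0,0],1],[[0,0,0],[0,0,0],1]]';python3 st.py
```

```text
time: 15.35
position: [0.5962, -0.0496, 0.2094]
tool_rot: [-0.083, 0.997, -0.0, 0.0]
force: [-0.4, -0.3, -2.6]
width: 0.0132
grip_force: 58.9
t 15.35 a 0.5799 b -0.1474 z 0.2094  Fa -0.4 Fb -0.2 Fz -2.6 w 0.0132 [0.01 0.07 0.01]
```

```bash
python3 -m crank '[[[0,0,0],[0,0,0.001],1],[[0,0,0],[0,0,0.001],1],[[0,0,0],[0,0,0.0005],1],[[0,0,0],[0,0,0],1],[[0,0,0],[0,0,0.0005],1],[[0,0,0],[0,0,0],1],[[0,0,0],[0,0,0],1],[[0,0,0],[0,0,0],1],[[0,0,0],[0,0,0],1],[[0,0,0],[0,0,0],1]]';python3 st.py
```

```text
time: 16.35
position: [0.5962, -0.0497, 0.2063]
tool_rot: [-0.083, 0.997, -0.0, 0.0]
force: [-0.4, 0.1, -3.6]
width: 0.0134
grip_force: 58.9
t 16.35 a 0.5798 b -0.1474 z 0.2063  Fa -0.4 Fb 0.2 Fz -3.6 w 0.0134 [ 0.02  0.05 -0.  ]
```

```bash
python3 -m crank '[[[0,0,0],[0,0,0.0005],1],[[0,0,0],[0,0,0],1],[[0,0,0],[0,0,0.0005],1],[[0,0,0],[0,0,0],1],[[0,0,0],[0,0,0.0005],1],[[0,0,0],[0,0,0],1],[[0,0,0],[0,0,0],1],[[0,0,0],[0,0,0],1],[[0,0,0],[0,0,0],1],[[0,0,0],[0,0,0],1]]';python3 st.py
```

```text
time: 17.35
position: [0.5963, -0.0497, 0.2056]
tool_rot: [-0.083, 0.997, -0.0, 0.0]
force: [-4.0, 0.3, 6.3]
width: 0.0132
grip_force: 60.1
t 17.35 a 0.5799 b -0.1474 z 0.2056  Fa -3.9 Fb 1.0 Fz 6.3 w 0.0132 [0.16 0.82 0.08]
```

```bash
python3 -m crank '[[[0,0,0],[0,0,-0.0005],1],[[0,0,0],[0,0,0],1],[[0,0,0],[0,0,0],1],[[0,0,0],[0,0.002,0],1],[[0,0,0],[0,0.003,0],1],[[0,0,0],[0,0.003,0],1],[[0,0,0],[0,0.002,0],1],[[0,0,0],[0,0,0],1],[[0,0,0],[0,0,0],1],[[0,0,0],[0,0,0],1]]';python3 st.py
```

```text
time: 18.35
position: [0.5949, -0.0396, 0.2055]
tool_rot: [-0.083, 0.997, 0.0, 0.001]
force: [0.6, -1.6, 1.9]
width: 0.0133
grip_force: 59.7
t 18.35 a 0.5802 b -0.1372 z 0.2055  Fa 0.4 Fb -1.7 Fz 1.9 w 0.0133 [-0.27 -0.4  -0.05]
```

```bash
python3 -m crank '[[[0,0,0],[0,0.003,0],1],[[0,0,0],[0,0.004,0],1],[[0,0,0],[0,0.004,0],1],[[0,0,0],[0,0.004,0],1],[[0,0,0],[0,0.004,0],1],[[0,0,0],[0,0.004,0],1],[[0,0,0],[0,0.004,0],1],[[0,0,0],[0,0.003,0],1],[[0,0,0],[0,0,0],1],[[0,0,0],[0,0,0],1]]';python3 st.py
```

```text
time: 19.35
position: [0.5895, -0.0096, 0.2055]
tool_rot: [-0.083, 0.997, 0.0, 0.0]
force: [1.0, -2.2, 5.0]
width: 0.0133
grip_force: 60.2
t 19.35 a 0.5798 b -0.1068 z 0.2055  Fa 0.6 Fb -2.3 Fz 5.0 w 0.0133 [-0.51 -0.22 -0.12]
```

```bash
python3 -m crank '[[[0,0,0],[0,0,-0.0003],1],[[0,0,0],[0,0.002,0],1],[[0,0,0],[0,0.003,0],1],[[0,0,0],[0,0.003,0],1],[[0,0,0],[0,0.003,0],1],[[0,0,0],[0,0.003,0],1],[[0,0,0],[0,0.002,0],1],[[0,0,0],[0,0.002,0],1],[[0,0,0],[0,0,0],1],[[0,0,0],[0,0,0],1]]';python3 st.py
```

```text
time: 20.35
position: [0.5864, 0.008, 0.2055]
tool_rot: [-0.083, 0.997, 0.0, -0.0]
force: [0.6, -2.8, 4.6]
width: 0.0133
grip_force: 60.0
t 20.35 a 0.5797 b -0.0889 z 0.2055  Fa 0.1 Fb -2.9 Fz 4.6 w 0.0133 [-0.5  -0.14 -0.09]
```

```bash
python3 -m crank '[[[0,0,0],[0,0.001,-0.0003],1],[[0,0,0],[0,0.002,0],1],[[0,0,0],[0,0.002,0],1],[[0,0,0],[0,0.002,0],1],[[0,0,0],[0,0.002,0],1],[[0,0,0],[0,0.001,0],1],[[0,0,0],[0,0,0],1],[[0,0,0],[0,0,0],1],[[0,0,0],[0,0,0],1],[[0,0,0],[0,0,0],1]]';python3 st.py
```

```text
time: 21.35
position: [0.5842, 0.0167, 0.2056]
tool_rot: [-0.083, 0.997, -0.001, -0.001]
force: [-0.3, -5.8, 3.2]
width: 0.0131
grip_force: 59.8
t 21.35 a 0.5790 b -0.0800 z 0.2056  Fa -1.2 Fb -5.7 Fz 3.2 w 0.0131 [-1.25  0.25 -0.12]
```

```bash
python3 -m crank '[[[0,0,0],[0,0.001,0],1],[[0,0,0],[0,0.001,0],1],[[0,0,0],[0,0.001,0],1],[[0,0,0],[0,0.001,0],1],[[0,0,0],[0,0.001,0],1],[[0,0,0],[0,0.001,0],1],[[0,0,0],[0,0,0],1],[[0,0,0],[0,0,0],1],[[0,0,0],[0,0,0],1],[[0,0,0],[0,0,0],1]]';python3 st.py
```

```text
time: 22.35
position: [0.583, 0.0227, 0.2056]
tool_rot: [-0.083, 0.997, -0.001, -0.001]
force: [-2.4, -6.0, 4.9]
width: 0.0132
grip_force: 59.9
t 22.35 a 0.5788 b -0.0738 z 0.2056  Fa -3.4 Fb -5.5 Fz 4.9 w 0.0132 [-1.25  0.36 -0.1 ]
```

```bash
python3 -m crank '[[[0,0,0],[0,0.001,0],1],[[0,0,0],[0,0.001,0],1],[[0,0,0],[0,0.001,0],1],[[0,0,0],[0,0,0],1],[[0,0,0],[0,0,0],1],[[0,0,0],[0,0.001,0],1],[[0,0,0],[0,0,0],1],[[0,0,0],[0,0,0],1],[[0,0,0],[0,0,0],1],[[0,0,0],[0,0,0],1]]';python3 st.py
```

```text
time: 23.35
position: [0.5823, 0.0266, 0.2057]
tool_rot: [-0.083, 0.997, -0.001, -0.001]
force: [-1.7, -5.8, 3.7]
width: 0.0132
grip_force: 59.9
t 23.35 a 0.5788 b -0.0698 z 0.2057  Fa -2.6 Fb -5.4 Fz 3.7 w 0.0132 [-1.23  0.4  -0.14]
```

```bash
python3 -m crank '[[[0,0,0],[0,0.0005,0],1],[[0,0,0],[0,0.0005,0],1],[[0,0,0],[0,0.0005,0],1],[[0,0,0],[0,0.0005,0],1],[[0,0,0],[0,0,0],1],[[0,0,0],[0,0.0005,0],1],[[0,0,0],[0,0,0],1],[[0,0,0],[0,0.0005,0],1],[[0,0,0],[0,0,0],1],[[0,0,0],[0,0,0],1]]';python3 st.py
```

```text
time: 24.35
position: [0.5819, 0.0295, 0.2056]
tool_rot: [-0.083, 0.997, -0.001, -0.001]
force: [-1.8, -6.8, 4.4]
width: 0.0132
grip_force: 59.8
t 24.35 a 0.5787 b -0.0669 z 0.2056  Fa -2.9 Fb -6.4 Fz 4.4 w 0.0132 [-1.29  0.38 -0.13]
```

```bash
python3 -m crank '[[[0,0,0],[0,0.0005,0],1],[[0,0,0],[0,0,0],1],[[0,0,0],[0,0.0005,0],1],[[0,0,0],[0,0,0],1],[[0,0,0],[0,0.0005,0],1],[[0,0,0],[0,0,0],1],[[0,0,0],[0,0,0],1],[[0,0,0],[0,0,0],1],[[0,0,0],[0,0,0],1],[[0,0,0],[0,0,0],1]]';python3 st.py
```

```text
time: 25.35
position: [0.5818, 0.0299, 0.2056]
tool_rot: [-0.083, 0.997, -0.002, -0.001]
force: [-2.0, -9.2, 3.2]
width: 0.0134
grip_force: 59.7
t 25.35 a 0.5788 b -0.0665 z 0.2056  Fa -3.5 Fb -8.8 Fz 3.2 w 0.0134 [-1.91  0.3  -0.14]
```

```bash
python3 -m crank '[[[0,0,0],[0,0.0005,0],1],[[0,0,0],[0,0,0],1],[[0,0,0],[0,0.0005,0],1],[[0,0,0],[0,0,0],1],[[0,0,0],[0,0,0],1],[[0,0,0],[0,0,0],1],[[0,0,0],[0,0,0],1],[[0,0,0],[0,0,0],1],[[0,0,0],[0,0,0],1],[[0,0,0],[0,0,0],1]]';python3 st.py
python3 - <<'E'
from h import *
t=np.radians(9.5);ux=np.array([np.cos(t),np.sin(t)]);uy=np.array([-ux[1],ux[0]])
d=snap("scene");save(d,"scene3.png");e=snap("top");save(e,"top3.png");w=snap("wrist")
a=cv2.imread("pics/scene3.png")[170:300,300:440];b=cv2.imread("pics/top3.png")[150:250,300:440]
A=cv2.resize(a,None,fx=4,fy=4,interpolation=2);A=A[:,:];B=cv2.resize(b,None,fx=4,fy=4,interpolation=2)
h=max(A.shape[0],B.shape[0]);cv2.imwrite("pics/c3.png",cv2.resize(np.hstack([cv2.copyMakeBorder(i,0,h-i.shape[0],0,0,0) for i in (A,B)]),None,fx=.71,fy=.71))
E
```

```text
time: 26.35
position: [0.5818, 0.0301, 0.2057]
tool_rot: [-0.083, 0.997, -0.003, -0.001]
force: [-0.5, -11.8, 3.6]
width: 0.0133
grip_force: 59.7
t 26.35 a 0.5787 b -0.0664 z 0.2057  Fa -2.4 Fb -11.6 Fz 3.6 w 0.0133 [-2.37  0.16 -0.21]
```

View pics/c3.png

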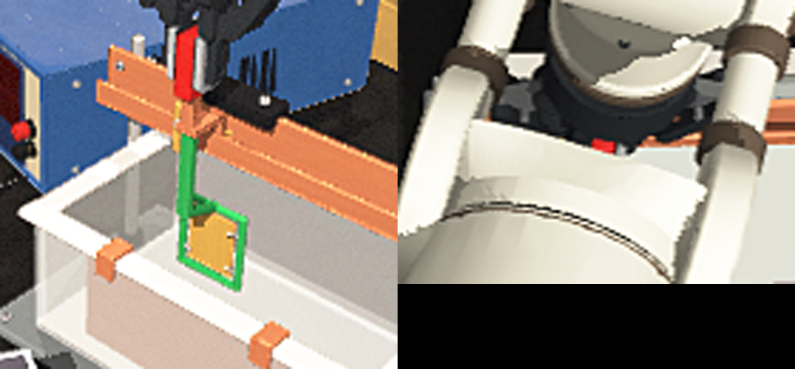

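The scene crop shows the carrier's bar right at the brass block, at about (185,125), and upright. A 1 mm commanded push moved it only 0.1 mm while the force rose, so it is on the stop. I'll ease the push and release.

```bash
python3 -m crank '[[[0,0,0],[0,-0.0006,0],1],[[0,0,0],[0,-0.0006,0],1],[[0,0,0],[0,0,0],1],[[0,0,0],[0,0,0],1],[[0,0,0],[0,0,0],0.3],[[0,0,0],[0,0,0],0],[[0,0,0],[0,0,0],-0.1],[[0,0,0],[0,0,0],-0.1],[[0,0,0],[0,0,0],-0.1],[[0,0,0],[0,0,0],-0.1]]' 20;python3 st.py
```

```text
time: 27.5
position: [0.5824, 0.0317, 0.2058]
tool_rot: [-0.083, 0.997, 0.0, -0.0]
force: [0.4, 0.6, 0.5]
width: 0.047
grip_force: 0.0
t 27.50 a 0.5797 b -0.0649 z 0.2058  Fa 0.5 Fb 0.5 Fz 0.5 w 0.0470 [ 0.06  0.03 -0.01]
```

```bash
python3 -m crank '[[[0,0,0],[0,0.0015,-0.005],-0.1],[[0,0,0],[0,0,-0.012],-0.1],[[0,0,0],[0,0,-0.02],-0.1],[[0,0,0],[0,0,-0.025],-0.1],[[0,0,0],[0,0,-0.025],-0.1],[[0,0,0],[0,0,-0.02],-0.1],[[0,0,0],[0.015,0,-0.01],-0.1],[[0,0,0],[0.02,0,0],-0.1],[[0,0,0],[0.015,0,0],-0.1],[[0,0,0],[0,0,0],-0.1]]'
python3 - <<'E'
from h import *
t=np.radians(9.5);ux=np.array([np.cos(t),np.sin(t)]);uy=np.array([-ux[1],ux[0]])
for n in ["scene","wrist"]:
    d=snap(n);save(d,n+"4.png");W=cloud(d);hsv=cv2.cvtColor(d["image"],cv2.COLOR_RGB2HSV);H,S=hsv[...,0].astype(int),hsv[...,1].astype(int)
    a,b,z=W[...,:2]@ux,W[...,:2]@uy,W[...,2]
    m=((H<6)|(H>174))&(S>150)&(z>.17)&(z<.26)&(abs(b+.066)<.04)&(abs(a-.58)<.05)&(d["depth"]>0)
    print(n,m.sum(),[np.round(np.percentile(q[m],[3,50,97]),4).tolist() for q in (a,b,z)])
a=cv2.imread("pics/scene4.png")[170:300,300:440];b=cv2.imread("pics/wrist4.png")
cv2.imwrite("pics/c4.png",np.hstack([cv2.resize(a,(400,371),interpolation=2),cv2.resize(b,(400,371))]))
E
```

```text
time: 28.5
position: [0.5323, 0.0246, 0.3246]
tool_rot: [-0.083, 0.997, -0.0, 0.001]
force: [1.7, 0.3, -0.1]
width: 0.0469
grip_force: 0.0
scene 304 [[0.5634, 0.5684, 0.5851], [-0.076, -0.0735, -0.0626], [0.1986, 0.222, 0.2403]]
wrist 1061 [[0.564, 0.5678, 0.6038], [-0.0745, -0.0676, -0.061], [0.1907, 0.2398, 0.2423]]
```

View pics/c4.png

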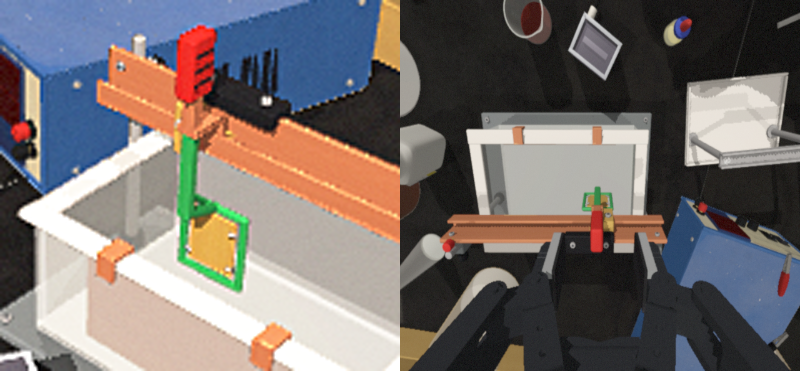

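Run:
```python
import cv2,numpy as np
g=lambda f:cv2.imread(f)[...,1].astype(np.float32)
a,b=g("pics/scene3.png"),g("pics/scene4.png")
for nm,(r0,r1,c0,c1) in {"panel":(238,275,360,390),"bar":(218,248,358,374),"fixed":(250,300,330,360),"fixed2":(230,262,405,440)}.items():
    A,B=a[r0:r1,c0:c1],b[r0:r1,c0:c1]
    try:
        W=np.eye(2,3,dtype=np.float32);cc,W=cv2.findTransformECC(A,B,W,cv2.MOTION_TRANSLATION,(3,200,1e-6),None,3);print(nm,round(cc,3),W[:,2])
    except Exception as e: print(nm,"fail")
```

```text
panel 0.971 [-0.11818016 -0.19439851]
bar 0.985 [-0.07035954 -0.05279035]
fixed 1.0 [0.00719078 0.00638679]
fixed2 0.999 [0.00224937 0.02517983]
```

```bash
python3 -c "
from rig import finish_job
print(finish_job())"
```

```text
the job is handed in; nothing more can be done
None
```

The carrier is on the rail floor, slid home against the brass stop under the keeper and released; the job was handed in at about 29 s of the 72 s, but no pass/fail verdict came back.

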